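# Switch on a loose jump-starter pack, braced against the stall's batten

### The arm

A 6-joint arm with a two-finger parallel gripper is mounted at the origin on the work surface. World frame = base frame: x ahead of the robot, y to its left, z up, the work surface at z = 0. Lengths are in m, angles in rad, forces in N, time in s.
With the tool pointing down it reaches from about 0.375 to 0.9 m from the base axis. Payload 3.1 kg.
Tool frame: the origin (TCP) lies midway between the tips of the shut fingers; the grasp point (between the pads) lies 19 mm behind it; z points along the fingers, y is the direction in which the jaws open and shut (so a half turn about z gives the same grasp; the last joint's range is limited). The gripper opens to 87 mm and grips with 3 to 60 N. Pads are 19 mm wide; open, the fingers measure 117 mm over their backs; the gripper's body (75 mm by 190 mm) begins 51 mm behind the grasp point.
Start: joints at [-1.353, 0.527, 1.433, -0, 1.181, -0.178], TCP at [0.242, -0.576, 0.223] pointing down, gripper open.
Joint ranges: [-3.08, 3.08], [-0.75, 2.2], [0.22, 2.44], [-1.43, 4.57], [0, 2.65], [-2.85, 2.85]. Speed limits (rad/s): [2.79, 2.79, 3.14, 3.14, 3.14, 3.14].

### API

Orientations are given as a unit quaternion [x, y, z, w].
In Python, from rig import robot gives the robot as it stands.
- The arm moves only by the tool move_arm, never from a script. Its argument "rows" is one flat list of numbers, 7 for each row, row after row: the shift along the world's x, y, z in mm, then the turn, a rotation vector about the world's x, y, z in rad, then the closure, from 0 (fully open) to 1 (shut). A call has 1 to 12 rows; each row shifts and turns the commanded pose from where the row before left it; what a row does not reach is not made up. A row lasts 1/10 s, in which the tool goes at most 50 mm and 8.59 degrees, less where a joint would pass 70% of its speed; a pose out of reach is approached as far as the arm can. A call with a gripper value outside its range is refused whole. The fingers move at their own pace and stop on an object; "grip_force" is the grip in N (left out, the last holds). Time passes only in rows, so rows that do not move let the fingers close. It gives the time, the measured TCP pose, the force and the opening at its end, in the units of the state.
- robot.get_obs(): the state, without advancing time (a new reading comes with each control period).
- robot.camera(name): name is "side" or "top" or "wrist"; returns a dict with "color" (400x640x3 uint8, red, green, blue), "z_map" (400x640 float32, m along the optical axis (not along the pixel's ray), 0 where there is no reading), "camera_matrix" (3x3 intrinsics, pixels), "R" (3x3) and "t" (3): a world point X has camera coordinates R X + t; the wrist camera has in their place "tool_from_camera" (4x4, takes a point from camera to tool coordinates, whose origin is the TCP and whose axes are the flange's). Camera axes: x right, y down, z forward; pixel columns grow to the right and rows downward; lengths in m; the calibration is good to about 2 mm. A picture is of the moment at which its call begins: read the wrist's pose just before it.
- robot.hand_in(): hands the job in, once; it reports no verdict.
Trained networks look in the newest picture that a camera, given by its name, has taken for a name from the list of things; names that differ only in an ending like _2 or _b are one class to them, and where a whole thing is asked for, a point or a joint stands for the part that bears it (a point fixed in the world has none). Each returns a list of dicts, best first, with "conf" (0 to 1); they miss things now and then, are a little off and sometimes report something else, mostly with a low value. They report only what shows in the picture. A call takes as long as a camera call. They do not tell look-alikes from the thing itself.
- robot.search_frame(camera, thing): "at" ([column, row] in pixels, amid what is visible of it).
- robot.spot_point(camera, thing): "at" ([column, row] in pixels: a listed point, or the origin of a listed thing).
The state is a dict: "time": time; "q": joint angles; "joint_velocities": joint speeds; "joint_torque": joint torques, N m; "position": TCP position; "tool_rot": TCP orientation; "ft_force": force on the tool from outside, world axes, zero at the start; "moment": the same for the moment, N m; "grip_width": finger opening in m.
Only numpy, scipy, OpenCV 4.12 (cv2) and the standard library are available. Lean on these libraries where they do the work, as an engineer would, in place of code of your own. Each camera call takes 0.05 s, during which the arm holds its last target.

### The job

Show that the jump-starter pack works: slide it flat along the stall boards and ease its nose (the lamp end) up square against the wooden batten, then, with the batten taking the push, press the red power button on its tail fully in and hold it for two seconds. Let the button spring back and leave the pack lying flat and square against the batten; be firm but never force anything, and leave the other goods where they stand.

Things in the scene. Friction and masses are not known exactly. Their poses are not given: they have to be found in the camera images.
- pack: Loose jump-starter pack lying flat: grey box with black rubber ends, yellow stripe on top near the tail; 168 mm long, 84 wide, 40 tall, 0.35 to 0.7 kg. Origin: centre of its underside. x runs from tail (x = -84 mm, red button) to nose (x = +84 mm, clear lamp), y to its left, z up. Starts clear of the batten, up to 40 degrees out of square. Slides on the boards with about 2 to 5 N.
- pack_nose (a point): Middle of the pack's nose face (the end that goes against the batten), 20 mm above its underside; axes as the pack's.
- button_face (a point): Middle of the outer face of the round red power button (24 mm across) in the middle of the pack's tail face, 22 mm above the boards, 9 mm proud of the tail when out (4 mm proud when fully in); moves with the button. Axes as the pack's: it is pressed along the pack's +x.
- power_button (a joint): Travel of the power button: 0 out, 0.005 m fully in; springs back by itself. Stiff: it starts to move at about 5 N and is fully in at about 11 N, more than the boards' friction on the pack, so the loose pack slides away unless something stops it.
- batten: Fixed straight timber batten screwed across the boards, 460 mm long, 45 mm wide, 34 mm tall. Origin: centre of its underside. Its x axis runs along it, its y axis points square out of the face that the pack is to rest against; that face lies 22.5 mm from the origin on the +y side, where the pack starts. z up.
- battery: Bystander: black motorcycle battery with a red terminal cap, 114 x 70 x 111 mm tall, standing behind the batten (its -y side). Origin: centre of its underside.
- cylinder: Bystander: finned aluminium engine cylinder, 95 x 95 x 82 mm tall, standing behind the batten. Origin: centre of its underside.
- chain_carton: Bystander: yellow and black drive-chain carton, 95 x 175 x 34 mm tall, lying beyond the pack as seen from the robot. Origin: centre of its underside.
- spray_can: Bystander: spray can with a blue label, 60 mm across, 170 mm tall, standing. Origin: centre of its underside.
Mind the look-alikes: they are no part of the job. Leave any green or turquoise look-alike of the pack alone.

How it is judged:
On the way:
1. the power button is held at least 4 of its 5 mm in for 1.5 s while the pack's nose is against the batten (within 3 mm) and square to it (within 0.07 rad) (value of joint power_button above 0.004 m and y of pack_nose in the frame of batten between 0.019 and 0.0255 m and x of pack_nose in the frame of batten between -0.23 and 0.23 m and angle between the x axis of pack and the y axis of batten, either way round below 0.07 rad), for 1.5 s.
At the end, for the whole second after the job is handed in: The power button is out again (within 1 mm), the pack lies flat and at rest on the boards, its nose middle within 5 mm of the batten's face and within the batten's length, square to it within 0.07 rad (value of joint power_button below 0.001 m and y of pack_nose in the frame of batten between 0.019 and 0.0275 m and x of pack_nose in the frame of batten between -0.23 and 0.23 m and angle between the x axis of pack and the y axis of batten, either way round below 0.07 rad and angle between pack's own z axis and vertical below 0.05 rad and height (world z) of pack below 0.004 m and linear speed of pack below 0.01 m/s); the robot touches nothing.
It fails at once if the pack is shoved or its button forced with more than 50 N (contact force between the fingers and pack above 50 N).
It fails at once if the pack is picked up or tipped instead of slid (height (world z) of pack above 0.015 m or angle between pack's own z axis and vertical above 0.23 rad).
It fails at once if another of the goods is moved more than 15 mm (distance of any of battery, cylinder, chain_carton, spray_can from where it was at the start of the episode above 0.015 m).
It also fails if it takes over 61 s, if anything falls off the work surface, if the arm or the gripper's body presses on something with over 40 N, if the wrist force passes 120 N, or if a joint passes its speed limit or range.

## Working session

There is one attempt and no reset: what is moved stays moved. The work goes in short steps, Python scripts to look and compute and a tool call to move; the robot and the scene stay as the last step left them, time stands still between calls to the robot, and variables do not carry over. Pictures are saved under pics/ and viewed, and the job is handed in when it is done.

Besides the shell and the picture viewer there is one more tool, called after "Request:" as name(argument=value, ...), one argument or row to a line, values as JSON. move_arm: Moves the arm, as the interface text tells. Its arguments: {"type":"object","properties":{"rows":{"type":"array","items":{"type":"number"}},"grip_force":{"type":"number"}},"required":["rows"]}

```bash
mkdir -p pics; ls; python3 - <<'E'
from rig import robot
import cv2
print(robot.get_obs())
for c in ["side","top","wrist"]:
    d=robot.camera(c); cv2.imwrite(f"pics/{c}0.png",d["color"][:,:,::-1])
    print(c,d["camera_matrix"].tolist(),{k:d[k].tolist() for k in d if k in("R","t","tool_from_camera")})
    for th in ["pack","pack_nose","button_face","batten","battery","cylinder","chain_carton","spray_can"]:
        print(th,robot.spot_point(c,th)[:3])
E
```

```text
pics
{'time': 0.0, 'q': array([-1.35247659e+00,  5.28448870e-01,  1.43395122e+00,  7.36589855e-06,
        1.18138368e+00, -1.78459157e-01]), 'joint_velocities': array([-0.00078939,  0.00128372,  0.00230856,  0.00014088, -0.00010611,
       -0.00105152]), 'joint_torque': array([-1.01734436e-04, -4.40047181e+01, -1.76591009e+01,  6.30972558e-02,
        5.82060940e-02, -1.68246243e-04]), 'position': array([ 0.24141727, -0.57567231,  0.22156671]), 'tool_rot': array([ 9.80384962e-01,  1.97089132e-01, -1.84283540e-05, -1.09540910e-03]), 'ft_force': array([-0.22287612,  0.79749002,  1.00163012]), 'moment': array([ 0.0183785 , -0.0013412 , -0.00436346]), 'grip_width': 0.08703836096471586}
side [[473.9762154668135, 0.0, 317.17157853826757], [0.0, 473.9762154668135, 213.25858059574495], [0.0, 0.0, 1.0]] {'R': [[-0.8929676993282799, -0.4500776205671758, -0.006230844320637263], [-0.24597105352158033, 0.4995135620005722, -0.8306530215480977], [0.3769707266961754, -0.7402137102500128, -0.5567555427403194]], 't': [0.46319876684236583, 0.19947617496950984, 1.090948207143219]}
pack [{'at': [332.4, 
[... 1397 characters left out ...]
49.7], 'conf': 0.65}]
cylinder [{'at': [453.7, 219.6], 'conf': 0.62}]
chain_carton [{'at': [283.7, 108.5], 'conf': 0.87}]
spray_can [{'at': [206.4, 126.8], 'conf': 0.81}]
wrist [[282.0351800301629, 0.0, 324.05309940580014], [0.0, 282.0351800301629, 199.20161877406588], [0.0, 0.0, 1.0]] {'tool_from_camera': [[0.0004905435074731155, -0.9537545163319886, -0.3005862304620738, 0.08373145728238118], [0.9999985759466603, -1.7519240719260293e-05, 0.0016875419179784195, -0.0011054678609300206], [-0.0016147667682997404, -0.30058663022398013, 0.953753149540736, -0.16244647822857072], [0.0, 0.0, 0.0, 1.0]]}
pack []
pack_nose []
button_face []
batten []
battery []
cylinder []
chain_carton []
spray_can []
```

View pics/top0.png

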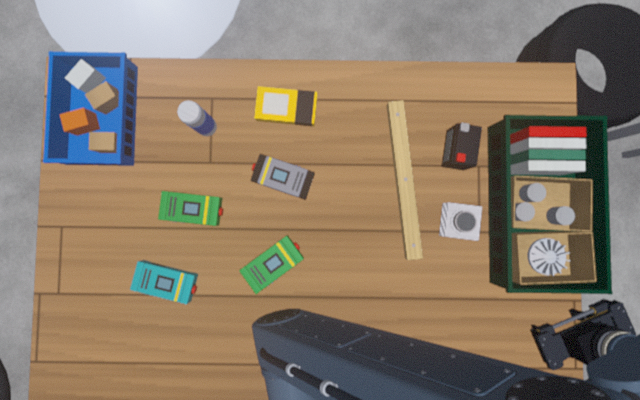

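View pics/side0.png

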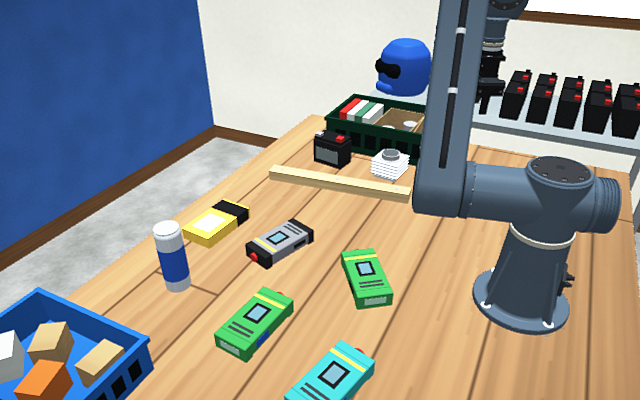

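The top view shows the grey pack at about (283,176), with its red button at (253,172) to the left. The batten runs from (397,102) to (414,258), and the green and turquoise look-alikes are lower left. The network rates the look-alikes above the pack, so I'll measure the grey pack from depth.

```bash
cat > h.py <<'E'
import numpy as np, cv2
from rig import robot
def world(d):
    z=d["z_map"]; K=d["camera_matrix"]; v,u=np.mgrid[0:400,0:640]
    P=np.stack([(u-K[0,2])/K[0,0]*z,(v-K[1,2])/K[1,1]*z,z],-1)
    W=(P-d["t"])@d["R"]; W[z<=0]=np.nan
    return W
def rect(W,mask):
    p=W[mask][:,:2].astype(np.float32)
    (c,s,a)=cv2.minAreaRect(p*1000); b=cv2.boxPoints((c,s,a))
    return c,s,a,b.round(1).tolist(),len(p)
E
python3 - <<'E'
from h import *
for cam,boxes in dict(top=dict(pack=(225,140,325,210),batten=(385,95,425,265),carton=(245,80,325,130),can=(170,90,220,140)),side=dict(pack=(240,210,320,275),batten=(262,160,415,205))).items():
    d=robot.camera(cam); W=world(d)
    for n,(a,b,c,e) in boxes.items():
        m=np.zeros((400,640),bool); m[b:e,a:c]=1
        z=W[...,2]
        sub=m&(z>0.02)
        zt=np.percentile(z[sub],[50,90])
        m2=m&(abs(z-zt[0])<0.006)
        print(cam,n,zt.round(4),rect(W,m2))
    # table level
    print('table',np.nanmedian(W[...,2][240:250,330:380] if cam=='top' else W[...,2][250:256,330:336]))
E
```

```text
top pack [0.0388 0.0415] ((590.7647705078125, 78.09454345703125), (172.43624877929688, 84.17902374267578), 71.81553649902344, [[523.9000244140625, 9.300000190734863], [603.7999877929688, -17.0], [657.7000122070312, 146.89999389648438], [577.7000122070312, 173.10000610351562]], 1697)
top batten [0.0327 0.0355] ((587.0448608398438, -276.6240234375), (460.475341796875, 46.44679260253906), 7.005906581878662, [[355.70001220703125, -281.70001220703125], [361.3999938964844, -327.79998779296875], [818.4000244140625, -271.6000061035156], [812.7000122070312, -225.5]], 2523)
top carton [0.0329 0.0355] ((798.6258544921875, 70.56208801269531), (175.4364013671875, 97.55632019042969), 85.51354217529297, [[743.0999755859375, -13.100000381469727], [840.4000244140625, -20.700000762939453], [854.0999755859375, 154.1999969482422], [756.9000244140625, 161.8000030517578]], 1958)
top can [0.1577 0.17  ] ((730.9442749023438, 298.6935729980469), (36.821529388427734, 57.16582489013672), 42.5347900390625, [[698.0999755859375, 307.29998779296875], [736.7000122070312, 265.20001220703125], [763.7999877929688, 290.1000061035156], [725.2000122070312, 332.20001220703125]], 80)
table -0.0009457329646959845
side pack [0.0378 0.0402] ((653.0205688476562, 57.43946838378906), (176.5646514892578, 223.69398498535156), 71.5323257446289, [[519.0, 9.100000381469727], [731.0999755859375, -61.70000076293945], [787.0999755859375, 105.69999694824219], [574.9000244140625, 176.60000610351562]], 1366)
side batten [0.0319 0.0595] ((597.2302856445312, -341.69586181640625), (463.2331237792969, 195.83143615722656), 8.697583198547363, [[353.5, -279.8999938964844], [383.1000061035156, -473.5], [841.0, -403.5], [811.4000244140625, -209.89999389648438]], 1375)
table -0.0014892777059958358
```

Request:
move_arm(
  rows=[21.6,42.8,0,0,0,0.05,0.2,21.6,42.8,0,0,0,0.05,0.54,21.6,42.8,0,0,0,0.05,0.54,21.6,42.8,0,0,0,0.05,0.54,21.6,42.8,0,0,0,0.05,0.54,21.6,42.8,0,0,0,0.05,0.54,21.6,42.8,0,0,0,0.05,0.54,21.6,42.8,0,0,0,0.05,0.54,21.6,42.8,0,0,0,0.05,0.54,21.6,42.8,0,0,0,0.05,0.54,21.6,42.8,0,0,0,0.05,0.54,21.6,42.8,0,0,0,0.05,0.54],
  grip_force=20,
)

```text
time: 2.65
position: [0.5016, -0.061, 0.2229]
tool_rot: [0.878, 0.479, 0.0, 0.0]
ft_force: [0.2, -0.5, -0.0]
grip_width: 0.0401
```

Request:
move_arm(
  rows=[21.6,42.8,0,0,0,0.042,0.54,21.6,42.8,0,0,0,0.042,0.54,21.6,42.8,0,0,0,0.042,0.54,21.6,42.8,0,0,0,0.042,0.54,21.6,42.8,0,0,0,0.042,0.54,21.6,42.8,0,0,0,0.042,0.54,0,0,-20,0,0,0,0.54,0,0,-40,0,0,0,0.54,0,0,-40,0,0,0,0.54,0,0,0,0,0,0,0.54],
)

```text
time: 3.65
position: [0.6255, 0.1935, 0.1166]
tool_rot: [0.811, 0.585, -0.006, -0.003]
ft_force: [-1.0, -0.9, -0.5]
grip_width: 0.0399
```

```bash
cat >> h.py <<'E'
from scipy.spatial.transform import Rotation as Rn
def wristworld():
    o=robot.get_obs(); d=robot.camera("wrist")
    T=np.eye(4);T[:3,:3]=Rn.from_quat(o["tool_rot"]).as_matrix();T[:3,3]=o["position"]
    C=T@d["tool_from_camera"]; d["R"]=C[:3,:3].T; d["t"]=-C[:3,:3].T@C[:3,3]
    return o,d,world(d)
E
python3 - <<'E'
from h import *
o,d,W=wristworld(); cv2.imwrite("pics/w1.png",d["color"][:,:,::-1])
x=Rn.from_quat(o["tool_rot"]).as_matrix(); print(o["position"],x.round(3).tolist())
t=robot.camera("top"); cv2.imwrite("pics/t1.png",t["color"][:,:,::-1])
for th in ["pack","button_face","pack_nose"]: print(robot.spot_point("wrist",th)[:2])
W2=W[...,2]; m=(abs(W2-.039)<.006); print(m.sum()); cv2.imwrite("pics/m1.png",m.astype(np.uint8)*255)
E
```

```text
[0.62548333 0.19352256 0.11658102] [[0.316, 0.949, -0.013], [0.949, -0.316, -0.002], [-0.006, -0.012, -1.0]]
[{'at': [144.3, 89.5], 'conf': 0.81}, {'at': [327.3, 297.5], 'conf': 0.76}]
[{'at': [172.7, 192.9], 'conf': 0.72}, {'at': [329.4, 227.8], 'conf': 0.67}]
[]
34055
```

View pics/w1.png

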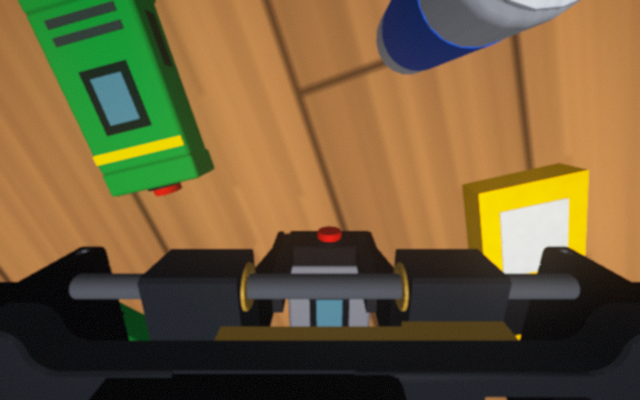

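View pics/t1.png

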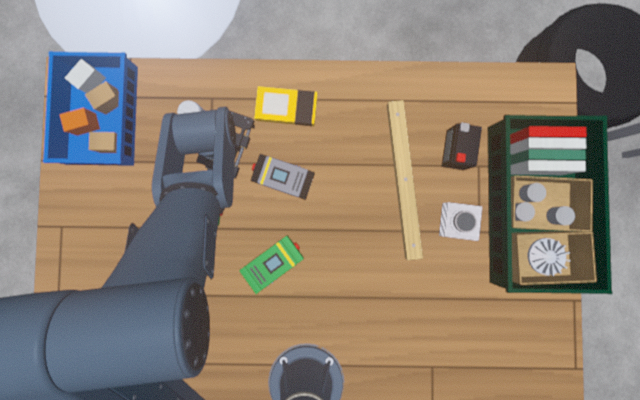

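```bash
python3 - <<'E'
from h import *
d=robot.camera("side"); cv2.imwrite("pics/s1.png",d["color"][:,:,::-1])
print(robot.spot_point("side","spray_can"),robot.spot_point("top","spray_can"))
def ray(cam,px,z):
    c=robot.camera(cam);K=c["camera_matrix"];r=c["R"].T@np.array([(px[0]-K[0,2])/K[0,0],(px[1]-K[1,2])/K[1,1],1]);o=-c["R"].T@c["t"]
    return (o+r*(z-o[2])/r[2]).round(4)
print(ray("top",(206.4,126.8),0),ray("side",(178.9,285.2),0), ray("top",(190,108),.17))
o,d,W=wristworld()
sub=W[0:75,370:580].reshape(-1,3); s=sub[(sub[:,2]>.03)]; print(s.min(0),s.max(0)); 
for z0 in(.05,.09,.13,.165):
    q=s[abs(s[:,2]-z0)<.005]; print(z0,len(q),q.min(0) if len(q) else 0,q.max(0) if len(q) else 0)
E
```

```text
[{'at': [176.7, 282.8], 'conf': 0.87}] []
[0.737  0.3072 0.    ] [0.7352 0.3089 0.    ] [0.7453 0.3003 0.17  ]
[0.70940327 0.27635348 0.03010609] [0.75319118 0.32962656 0.17279053]
0.05 232 [0.709693   0.27637101 0.04509196] [0.73750669 0.32962656 0.05493589]
0.09 395 [0.70961628 0.27645612 0.08502182] [0.74279119 0.3216852  0.09496109]
0.13 662 [0.70999889 0.2770902  0.12503499] [0.74401132 0.31011741 0.13499501]
0.165 1761 [0.71265479 0.27809684 0.16000276] [0.75142231 0.29768919 0.16999961]
```

View pics/s1.png

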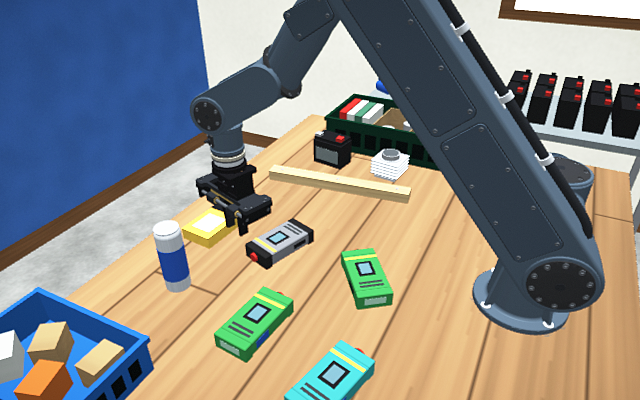

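The can stands at about (736, 307) mm, with more than 50 mm of clearance. The button is centred between the fingers, so I'm lowering.

Request:
move_arm(
  rows=[0,0,-35,0,0,0,0.54,0,0,-35,0,0,0,0.54,0,0,-25,0,0,0,0.54,0,0,-8,0,0,0,0.54,0,0,0,0,0,0,0.54,0,0,0,0,0,0,0.54],
)

```text
time: 4.85
position: [0.6314, 0.1942, 0.0207]
tool_rot: [0.811, 0.585, 0.001, 0.0]
ft_force: [-0.1, -1.0, 0.6]
grip_width: 0.0402
```

```bash
python3 - <<'E'
from h import *
o,d,W=wristworld(); cv2.imwrite("pics/w2.png",d["color"][:,:,::-1])
M=Rn.from_quat(o["tool_rot"]).as_matrix(); print(o["position"],M.round(3).tolist(),o["ft_force"])
print(robot.spot_point("wrist","button_face")[:3])
c=d["color"].astype(int); r=(c[...,0]>140)&(c[...,1]<70)&(c[...,2]<70); r[:,:260]=0; r[:,400:]=0
p=(W[r]-o["position"])@M; print(r.sum(),np.nanmedian(p,0),W[r].mean(0))
E
```

```text
[0.63141515 0.19417907 0.02066449] [[0.316, 0.949, 0.002], [0.949, -0.316, 0.0], [0.001, 0.002, -1.0]] [-0.05115151 -1.01845658  0.59831476]
[{'at': [79.6, 240.4], 'conf': 0.86}, {'at': [320.4, 290.1], 'conf': 0.8}]
303 [-0.03472422 -0.00127092 -0.0124368 ] [nan nan nan]
```

View pics/w2.png

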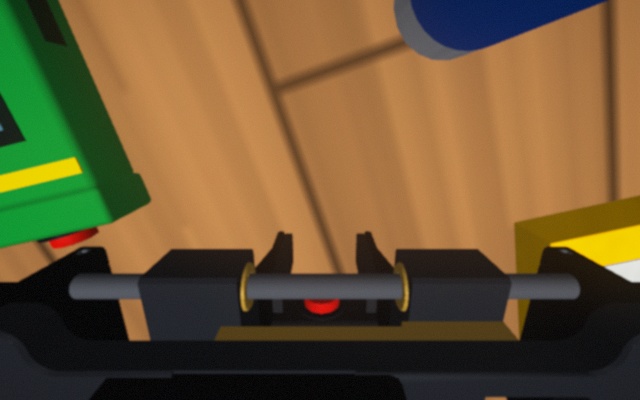

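```bash
python3 - <<'E'
import numpy as np
h=lambda a:np.array([np.cos(a),np.sin(a)])
a=np.radians(-108.2); P=np.array([591,78.]); D=93.5
print("tool contact",P-D*h(a))
n=h(np.radians(97)); f=np.array([584.3,-254.3])
prev=P-D*h(a)
for i in range(20):
    P=P+10*h(a+.011); a+=.022
    t=P-D*h(a); print((t-prev).round(1),end=' '); prev=t
print("\nend",P,np.degrees(a),prev,"nose dist",(P+84*h(a)-f)@n, "along",(P-f)@h(np.radians(7)))
E
```

```text
tool contact [620.20331488 166.82238682]
[-5.  -8.9] [-4.8 -9. ] [-4.6 -9.1] [-4.4 -9.2] [-4.2 -9.3] [-4.  -9.4] [-3.8 -9.5] [-3.6 -9.6] [-3.3 -9.6] [-3.1 -9.7] [-2.9 -9.8] [-2.7 -9.8] [-2.5 -9.9] [ -2.3 -10. ] [ -2. -10.] [ -1.8 -10. ] [ -1.6 -10.1] [ -1.4 -10.1] [ -1.2 -10.1] [ -0.9 -10.2] 
end [ 571.65755983 -119.44942231] -82.98985701424375 [560.24634761 -26.64837579] nose dist 51.38614913221878 along 3.8859460239255768
```

Request:
move_arm(
  rows=[-1.5,-4.5,-4,0,0,0,0.54,-2,-6,-4,0,0,0,0.54,-2.4,-7.1,0,0,0,0,0.54,-2.4,-7.1,0,0,0,0,0.54,-1.5,-4.5,0,0,0,0,0.54,0,0,0,0,0,0,0.54],
)

```text
time: 5.55
position: [0.6204, 0.1639, 0.0116]
tool_rot: [0.812, 0.584, -0.0, -0.0]
ft_force: [-0.6, 0.2, -0.2]
grip_width: 0.0399
```

Request:
move_arm(
  rows=[-1.6,-4.7,0,0,0,0,0.54,-5,-8.9,0,0,0,0.022,0.54,-4.8,-9,0,0,0,0.022,0.54,-4.6,-9.1,0,0,0,0.022,0.54,-4.4,-9.2,0,0,0,0.022,0.54,-4.2,-9.3,0,0,0,0.022,0.54,0,0,0,0,0,0,0.54],
)

```text
time: 6.25
position: [0.5954, 0.1137, 0.0116]
tool_rot: [0.778, 0.628, -0.001, -0.0]
ft_force: [1.0, -0.9, -0.6]
grip_width: 0.0399
```

```bash
cat > look.py <<'E'
from h import *
import sys
o=robot.get_obs(); M=Rn.from_quat(o["tool_rot"]).as_matrix()
print(o["time"],o["position"].round(4),"jaw yaw deg",np.degrees(np.arctan2(M[1,1],M[0,1])).round(2),o["ft_force"].round(1))
d=robot.camera("top"); cv2.imwrite(f"pics/{sys.argv[1]}.png",cv2.resize(d["color"][60:300,120:520],None,fx=2,fy=2)[:,:,::-1])
E
python3 look.py t2
```

```text
6.25 [0.5954 0.1137 0.0116] jaw yaw deg -12.19 [ 1.  -0.9 -0.6]
```

View pics/t2.png

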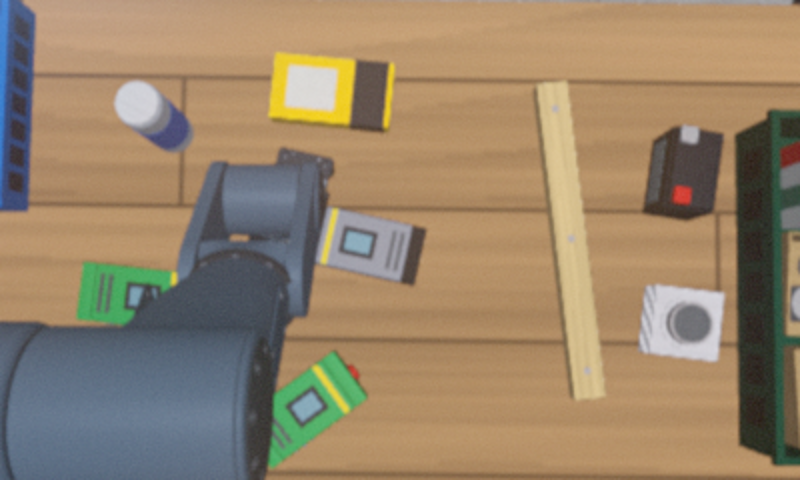

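The pack slides and turns with the fingers, and nothing else has moved.

Request:
move_arm(
  rows=[-4,-9.4,0,0,0,0.022,0.54,-3.8,-9.5,0,0,0,0.022,0.54,-3.6,-9.6,0,0,0,0.022,0.54,-3.3,-9.6,0,0,0,0.022,0.54,-3.1,-9.7,0,0,0,0.022,0.54,-2.9,-9.8,0,0,0,0.022,0.54,-2.7,-9.8,0,0,0,0.022,0.54,-2.5,-9.9,0,0,0,0.022,0.54,0,0,0,0,0,0,0.54],
)

```text
time: 7.2
position: [0.5702, 0.0368, 0.0116]
tool_rot: [0.72, 0.694, -0.0, 0.0]
ft_force: [-0.2, -0.3, 0.3]
grip_width: 0.0403
```

```bash
python3 look.py t3; python3 - <<'E'
from h import *
d=robot.camera("top");W=world(d);c=d["color"].astype(int)
z=W[...,2];m=(abs(z-.039)<.005); m[:,:200]=0;m[:,385:]=0;m[:135]=0;m[230:]=0
k=cv2.connectedComponentsWithStats(m.astype(np.uint8)); 
i=1+np.argmax(k[2][1:,4]);print(k[2][i],rect(W,k[1]==i))
E
```

```text
7.2 [0.5702 0.0368 0.0116] jaw yaw deg -2.12 [-0.2 -0.3  0.3]
[ 311  170   48   31 1247] ((564.7584228515625, -75.70088195800781), (133.24850463867188, 83.91606903076172), 88.13236236572266, [[520.7000122070312, -140.89999389648438], [604.5, -143.6999969482422], [608.9000244140625, -10.5], [525.0, -7.699999809265137]], 1247)
```

View pics/t3.png

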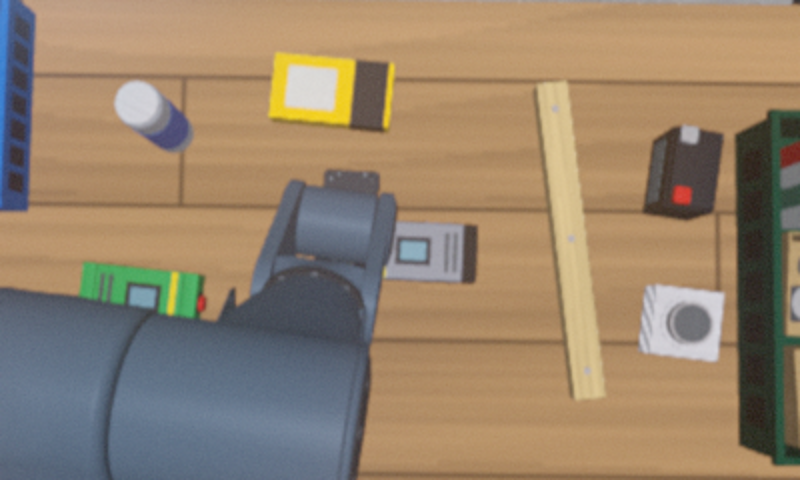

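Request:
move_arm(
  rows=[-2.3,-10,0,0,0,0.022,0.54,-2,-10,0,0,0,0.022,0.54,-1.8,-10,0,0,0,0.022,0.54,-1.6,-10.1,0,0,0,0.022,0.54,-1.4,-10.1,0,0,0,0.023,0.54,-1.2,-10.1,0,0,0,0.023,0.54,-0.9,-10.2,0,0,0,0.024,0.54,1.2,-10,0,0,0,0,0.54,1.2,-10,0,0,0,0,0.54,0,0,0,0,0,0,0.54],
)

```text
time: 8.3
position: [0.5623, -0.0546, 0.0116]
tool_rot: [0.663, 0.749, 0.0, 0.001]
ft_force: [-0.2, -0.1, 0.4]
grip_width: 0.0402
```

```bash
cat > pk.py <<'E'
from h import *
d=robot.camera("top");W=world(d)
z=W[...,2];m=(abs(z-.039)<.005); m[:,:200]=0;m[:,420:]=0;m[:135]=0;m[230:]=0
# batten face line fixed
f=np.array([584.3,-254.3]);n=np.array([-.122,.9925])
p=(W[...,:2]*1000-f)@n
mm=m&(p>-2)
k=cv2.connectedComponentsWithStats(mm.astype(np.uint8)); 
i=1+np.argmax(k[2][1:,4]);r=rect(W,k[1]==i);print(k[2][i],r)
q=p[k[1]==i];print("nose gap",np.percentile(q,[0,1,5]))
E
python3 look.py t4;python3 pk.py
```

```text
8.3 [ 0.5623 -0.0546  0.0116] jaw yaw deg 6.93 [-0.2 -0.1  0.4]
[357 166  35  33 863] ((575.6478271484375, -183.46966552734375), (83.79493713378906, 98.90765380859375), 6.641700744628906, [[528.2999877929688, -139.1999969482422], [539.7999877929688, -237.39999389648438], [623.0, -227.6999969482422], [611.5, -129.5]], 863)
nose gap [21.80934049 23.25796584 27.05085276]
```

View pics/t4.png

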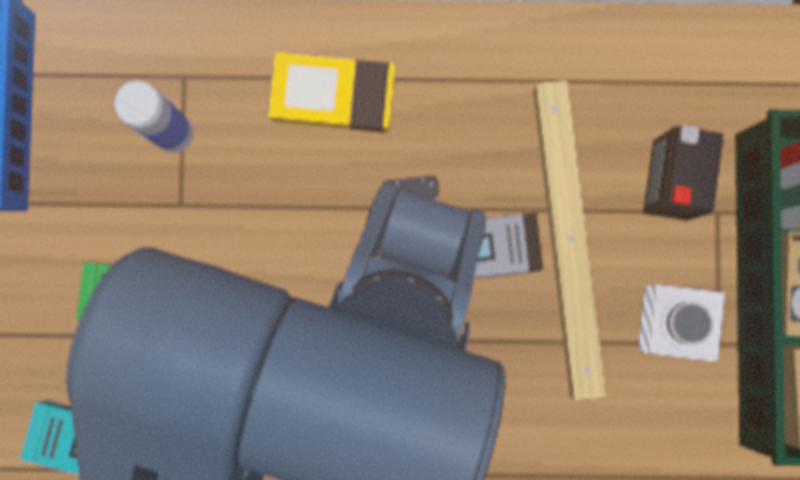

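Request:
move_arm(
  rows=[0.7,-6,0,0,0,0,0.54,0.6,-5,0,0,0,0,0.54,0.4,-3,0,0,0,0,0.54,0.2,-2,0,0,0,0,0.54,0.2,-1.5,0,0,0,0,0.54,0,0,0,0,0,0,0.54],
)

```text
time: 9.0
position: [0.5633, -0.071, 0.0115]
tool_rot: [0.663, 0.749, -0.0, -0.0]
ft_force: [-0.7, 1.2, -0.0]
grip_width: 0.0401
```

```bash
python3 look.py t5;python3 pk.py
```

```text
9.0 [ 0.5633 -0.071   0.0115] jaw yaw deg 6.99 [-0.7  1.2 -0. ]
[365 166  32  32 784] ((577.88525390625, -202.95523071289062), (84.10102081298828, 91.45136260986328), 6.346732139587402, [[531.0, -162.1999969482422], [541.0999755859375, -253.0], [624.7000122070312, -243.8000030517578], [614.5999755859375, -152.89999389648438]], 784)
nose gap [ 6.03506805  7.53905405 10.84386193]
```

Request:
move_arm(
  rows=[0.2,-1.5,0,0,0,0,0.54,0.2,-1.5,0,0,0,0,0.54,0.1,-1,0,0,0,0,0.54,0.1,-1,0,0,0,0,0.54],
)

```text
time: 9.5
position: [0.564, -0.0757, 0.0115]
tool_rot: [0.663, 0.749, 0.0, -0.0]
ft_force: [-1.1, 1.9, -0.5]
grip_width: 0.0401
```

Request:
move_arm(
  rows=[0.1,-1,0,0,0,0,0.54,0.1,-1,0,0,0,0,0.54],
)

```text
time: 9.7
position: [0.5641, -0.0775, 0.0115]
tool_rot: [0.663, 0.749, 0.0, -0.0]
ft_force: [1.2, 5.9, -0.6]
grip_width: 0.0401
```

Request:
move_arm(
  rows=[0.1,-1,0,0,0,0,0.54],
)

```text
time: 9.8
position: [0.5641, -0.0775, 0.0115]
tool_rot: [0.663, 0.749, 0.001, -0.001]
ft_force: [0.8, 10.2, -0.7]
grip_width: 0.0397
```

Request:
move_arm(
  rows=[0.1,-1,0,0,0,0,0.54],
)

```text
time: 9.9
position: [0.5641, -0.0775, 0.0115]
tool_rot: [0.663, 0.748, 0.001, -0.001]
ft_force: [1.6, 13.5, 1.5]
grip_width: 0.0402
```

```bash
python3 look.py t6;python3 pk.py
```

```text
9.9 [ 0.5641 -0.0775  0.0115] jaw yaw deg 6.92 [ 1.6 13.5  1.5]
[369 165  31  32 745] ((579.521728515625, -212.8862762451172), (84.95619201660156, 88.16983032226562), 5.935513973236084, [[532.7000122070312, -173.39999389648438], [541.7999877929688, -261.1000061035156], [626.2999877929688, -252.3000030517578], [617.2000122070312, -164.60000610351562]], 745)
nose gap [-1.9760352   0.05367179  3.20149813]
```

View pics/t6.png

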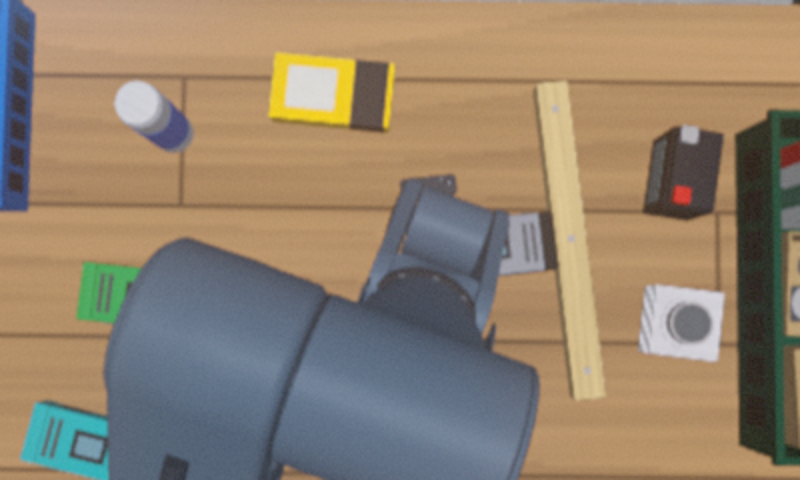

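The nose is against the batten: the push rose to 13.5 N and the pack stopped moving. Next I back off, shut the fingers and locate the button.

Request:
move_arm(
  rows=[-0.4,3,0,0,0,0,0.54,-1,9,0,0,0,0,0.54,-2,16,0,0,0,0,0.54,-1.2,10,0,0,0,0,1,0,0,0,0,0,0,1,0,0,0,0,0,0,1,0,0,0,0,0,0,1],
)

```text
time: 10.7
position: [0.5601, -0.0419, 0.0116]
tool_rot: [0.663, 0.749, 0.0, 0.0]
ft_force: [0.6, 0.3, -0.3]
grip_width: 0.016
```

```bash
python3 look.py t7;python3 pk.py; python3 - <<'E'
from h import *
o,d,W=wristworld(); cv2.imwrite("pics/w7.png",d["color"][:,:,::-1])
M=Rn.from_quat(o["tool_rot"]).as_matrix()
c=d["color"].astype(int); r=(c[...,0]>130)&(c[...,1]<70)&(c[...,2]<70); r[:,:260]=0; r[:,400:]=0; r[:220]=0
print(o["position"]);p=(W[r]-o["position"])@M; print(r.sum(),np.nanmin(p,0),np.nanmedian(p,0),np.nanmax(p,0),np.nanmedian(W[r],0))
E
```

```text
10.7 [ 0.5601 -0.0419  0.0116] jaw yaw deg 7.0 [ 0.6  0.3 -0.3]
[ 351  164   49   35 1266] ((577.2451171875, -186.2630615234375), (87.08720397949219, 138.54542541503906), 6.377340793609619, [[526.2999877929688, -122.30000305175781], [541.7000122070312, -259.8999938964844], [628.2000122070312, -250.3000030517578], [612.7999877929688, -112.5999984741211]], 1266)
nose gap [-1.12003344  1.22107365  6.07471476]
[ 0.56002194 -0.04214183  0.01159389]
254 [-0.043558   -0.01016351 -0.02366743] [-0.0390472  -0.00012288 -0.02120868] [-0.03628321  0.00924988 -0.0169498 ] [ 0.56446484 -0.08084749  0.03281515]
```

View pics/w7.png

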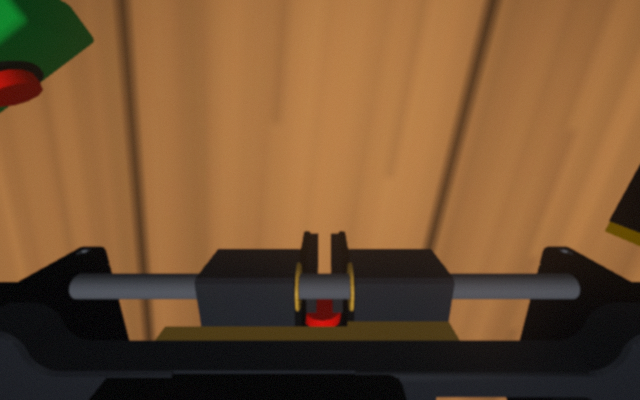

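View pics/t7.png

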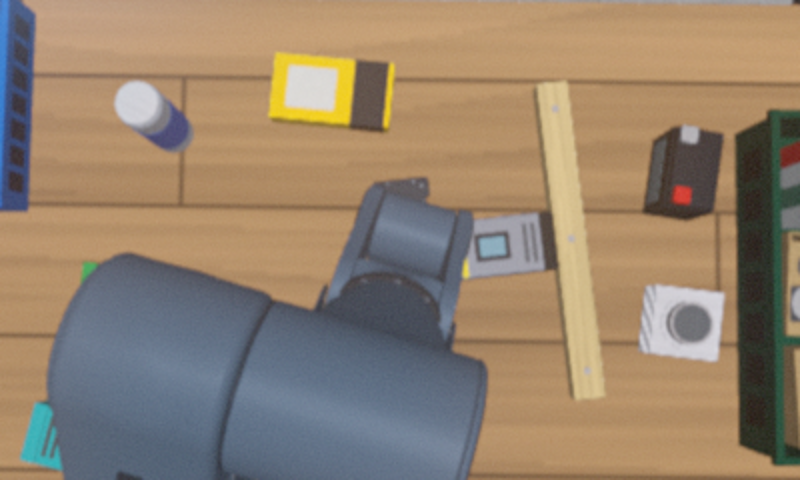

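Request:
move_arm(
  rows=[0.6,-5,0,0,0,0,1,0.9,-7,0,0,0,0,1,0.9,-7,0,0,0,0,1,0.4,-3,0,0,0,0,1,0.2,-2,0,0,0,0,1,0,0,0,0,0,0,1],
)

```text
time: 11.45
position: [0.5628, -0.0661, 0.0116]
tool_rot: [0.663, 0.749, 0.0, 0.0]
ft_force: [-0.6, -0.4, 0.8]
grip_width: 0.0002
```

Request:
move_arm(
  rows=[0.2,-1.5,0,0,0,0,1,0.2,-1.5,0,0,0,0,1],
)

```text
time: 11.65
position: [0.563, -0.0685, 0.0115]
tool_rot: [0.663, 0.749, -0.0, -0.0]
ft_force: [-0.1, 3.6, -0.1]
grip_width: 0.0007
```

Request:
move_arm(
  rows=[0.2,-1.5,0,0,0,0,1,0.2,-1.5,0,0,0,0,1],
)

```text
time: 11.85
position: [0.5632, -0.0701, 0.0116]
tool_rot: [0.663, 0.749, 0.001, -0.001]
ft_force: [0.7, 7.3, 1.5]
grip_width: 0.0004
```

Request:
move_arm(
  rows=[0.2,-1.5,0,0,0,0,1],
)

```text
time: 11.95
position: [0.5633, -0.0712, 0.0116]
tool_rot: [0.663, 0.749, 0.001, -0.001]
ft_force: [2.0, 9.4, 1.0]
grip_width: 0.0004
```

Contact came at y = -68.5 as predicted, and the button is now going in.

Request:
move_arm(
  rows=[0.2,-1.5,0,0,0,0,1,0.2,-1.5,0,0,0,0,1],
)

```text
time: 12.15
position: [0.5636, -0.0733, 0.0115]
tool_rot: [0.663, 0.748, 0.001, -0.002]
ft_force: [1.7, 11.4, 2.5]
grip_width: 0.0003
```

Request:
move_arm(
  rows=[0.2,-1.5,0,0,0,0,1,0,0,0,0,0,0,1],
)

```text
time: 12.35
position: [0.5636, -0.0736, 0.0116]
tool_rot: [0.663, 0.748, 0.002, -0.003]
ft_force: [2.1, 13.7, 3.0]
grip_width: 0.0005
```

Request:
move_arm(
  rows=[0.1,-1,0,0,0,0,1,0,0,0,0,0,0,1],
)

```text
time: 12.55
position: [0.5636, -0.0736, 0.0116]
tool_rot: [0.664, 0.748, 0.002, -0.003]
ft_force: [2.9, 16.6, 1.9]
grip_width: 0.0005
```

Travel stopped at y = -73.6 while the force kept rising to 16.6 N, so the button is fully in. Now the hold.

Request:
move_arm(
  rows=[0,0,0,0,0,0,1,0,0,0,0,0,0,1,0,0,0,0,0,0,1,0,0,0,0,0,0,1,0,0,0,0,0,0,1,0,0,0,0,0,0,1,0,0,0,0,0,0,1,0,0,0,0,0,0,1,0,0,0,0,0,0,1,0,0,0,0,0,0,1,0,0,0,0,0,0,1,0,0,0,0,0,0,1],
)

```text
time: 13.75
position: [0.5636, -0.0736, 0.0116]
tool_rot: [0.663, 0.748, 0.002, -0.003]
ft_force: [2.9, 15.6, 3.3]
grip_width: 0.0003
```

```bash
python3 look.py t8;python3 pk.py
```

```text
13.75 [ 0.5636 -0.0736  0.0116] jaw yaw deg 6.88 [ 2.9 15.6  3.3]
[368 165  32  33 777] ((578.8799438476562, -210.55996704101562), (85.2974853515625, 89.42803955078125), 5.964763641357422, [[531.7999877929688, -170.5], [541.0999755859375, -259.5], [625.9000244140625, -250.60000610351562], [616.7000122070312, -161.6999969482422]], 777)
nose gap [-1.3902619   0.81172665  4.4619518 ]
```

Request:
move_arm(
  rows=[0,0,0,0,0,0,1,0,0,0,0,0,0,1,0,0,0,0,0,0,1,0,0,0,0,0,0,1,0,0,0,0,0,0,1,0,0,0,0,0,0,1,0,0,0,0,0,0,1,0,0,0,0,0,0,1,0,0,0,0,0,0,1,0,0,0,0,0,0,1,0,0,0,0,0,0,1,0,0,0,0,0,0,1],
)

```text
time: 15.05
position: [0.5636, -0.0736, 0.0116]
tool_rot: [0.663, 0.748, 0.002, -0.003]
ft_force: [2.8, 16.6, 3.8]
grip_width: 0.0005
```

Held for about 2.5 s. Releasing slowly, then backing well away so I can check.

Request:
move_arm(
  rows=[-0.2,2,0,0,0,0,1,-0.2,2,0,0,0,0,1,-0.2,2,0,0,0,0,1,-0.4,3,0,0,0,0,1,-0.6,5,0,0,0,0,1,-1.2,10,0,0,0,0,1,-2.4,20,0,0,0,0,1,-2.4,20,0,0,0,0,1,0,0,30,0,0,0,1,0,0,45,0,0,0,1,0,0,45,0,0,0,1,0,0,40,0,0,0,1],
)

```text
time: 16.25
position: [0.5568, -0.0144, 0.1735]
tool_rot: [0.663, 0.749, 0.0, 0.0]
ft_force: [1.0, -0.1, 0.4]
grip_width: 0.0007
```

Request:
move_arm(
  rows=[-10,45,0,0,0,0,1,-10,45,0,0,0,0,1,-10,45,0,0,0,0,1,-10,45,0,0,0,0,1,0,0,0,0,0,0,1,0,0,0,0,0,0,1],
)

```text
time: 16.85
position: [0.5162, 0.1664, 0.1715]
tool_rot: [0.662, 0.75, -0.0, 0.0]
ft_force: [-0.0, -0.3, 0.1]
grip_width: 0.0003
```

```bash
python3 look.py t9; python3 - <<'E'
from h import *
d=robot.camera("top");W=world(d);z=W[...,2]
f=np.array([584.3,-254.3]);n=np.array([-.122,.9925]);e=np.array([.9925,.122])
p=(W[...,:2]*1000-f)@n; s=(W[...,:2]*1000-f)@e
m=(z>.0365)&(z<.046)&(p>-4)&(p<185)&(s>-80)&(s<90)
k=cv2.connectedComponentsWithStats(m.astype(np.uint8)); i=1+np.argmax(k[2][1:,4]); print(rect(W,k[1]==i))
q=k[1]==i
print("p range",np.percentile(p[q],[.2,1,99,99.8]),"s",np.percentile(s[q],[1,99]))
b=np.zeros((400,640),bool);b[95:265,385:425]=1;b&=(z>.025)&(z<.0365)&(p<5);print("batten",rect(W,b))
# side-edge direction of pack by line fit
for sg in(-1,1):
    ed=[]
    for r in np.arange(10,160,4):
        w=q&(abs(p-r)<2)
        if w.sum()>5: ed.append((r,(s[w]*sg).max()*sg))
    ed=np.array(ed);print("edge angle rad",np.polyfit(ed[:,0],ed[:,1],1)[0])
for nme in ["battery","cylinder","chain_carton","spray_can"]: print(nme,robot.spot_point("top",nme)[:1])
s=robot.camera("side"); cv2.imwrite("pics/s9.png",s["color"][:,:,::-1])
E
```

```text
16.85 [0.5162 0.1664 0.1715] jaw yaw deg 7.17 [-0.  -0.3  0.1]
((573.9976196289062, -170.83331298828125), (83.39863586425781, 168.06065368652344), 6.925333499908447, [[522.5, -92.4000015258789], [542.7000122070312, -259.29998779296875], [625.5, -249.1999969482422], [605.2999877929688, -82.4000015258789]], 1496)
p range [  0.57885998   2.30017986 165.27022172 166.93818516] s [-40.36850842  40.50806989]
batten ((586.910400390625, -274.78070068359375), (460.6009826660156, 50.95053482055664), 7.002790927886963, [[355.20001220703125, -277.6000061035156], [361.3999938964844, -328.1000061035156], [818.5999755859375, -272.0], [812.4000244140625, -221.39999389648438]], 2449)
edge angle rad 0.013464479716596124
edge angle rad 0.000976947920912678
battery [{'at': [456.9, 150.7], 'conf': 0.69}]
cylinder [{'at': [454.1, 221.6], 'conf': 0.8}]
chain_carton [{'at': [285.1, 106.9], 'conf': 0.68}]
spray_can [{'at': [203.0, 127.1], 'conf': 0.88}]
```

View pics/t9.png

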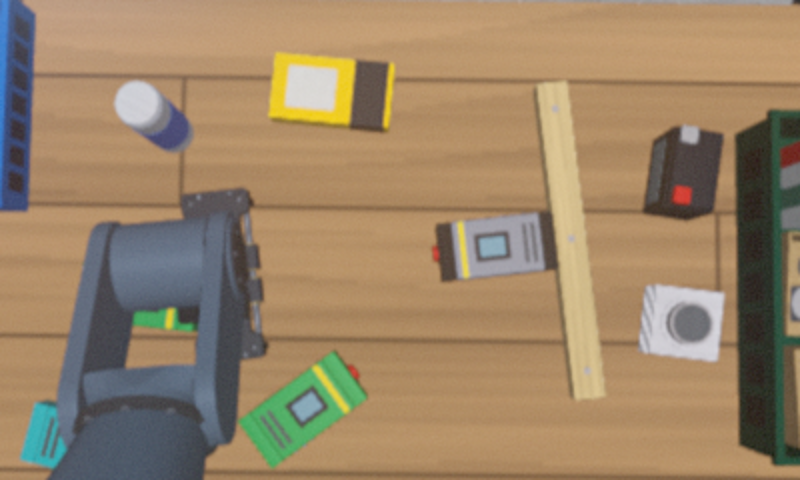

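View pics/s9.png

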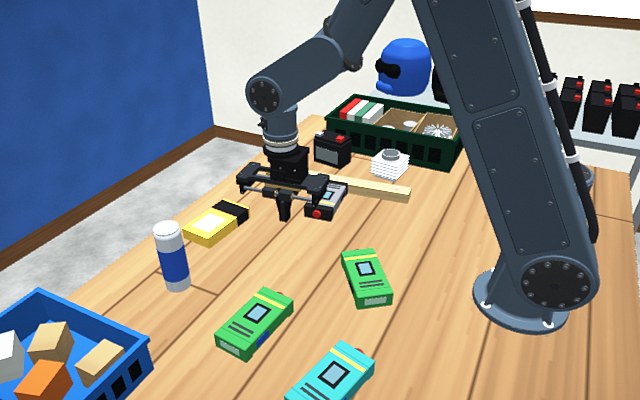

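The pack is square (6.93° against the batten's 7.00°) and flush, the button is out, the gripper is clear, and the other goods haven't moved.

```bash
python3 -c "
from rig import robot
print(robot.hand_in())"
```

```text
the job is handed in; nothing more can be done
None
```

The job is done and handed in at about 17 s of the 61 s allowed. The hand-in reports no verdict.

**What I did:** I slid the grey pack about 0.25 m with two fingers either side of its button, turning it about 25° on the way. I eased its nose against the batten, where the push rose to 13.5 N and the pack stopped. Then I shut the fingers and pressed the button with about 16 N for about 2.5 s, let it spring back and backed away.

**Last checks:**
- **Square:** the pack lies at 6.93° and the batten at 7.00°. Fitting its two long edges separately gave 0.001 and 0.013 rad out of square, both inside the 0.07 limit.
- **Nose:** it is within about 1–2 mm of the batten's face, which is as fine as the depth camera can tell.
- **Button:** it was out when last seen. While pressed, the tool advanced 5.1 mm from contact to a hard stop, against the button's 5 mm travel.
- **Forces:** the highest reading was about 17 N, read only at the end of each move.
- **Other goods:** they look unmoved in the top view. The network's pixel positions shifted by up to 3.4 px (about 9 mm for the can), which I put down to its scatter.

**Disagreements:**
- The network rated the green and turquoise look-alikes above the real pack, so I located the pack from colour and depth instead.
- While the gripper partly hid the pack, its angle read about 1° lower. That cleared up once the view was open.

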